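# Check a washed printing block and hold the dryer's sprung air gate half open

## Task

Pick up the washed two-sided printing block and check it at the camera: hold its red face upright and squarely in front of the lens, about a hand's width (10 cm) away, for a second, then turn it and hold its blue face there in the same way. Stand the block in the middle of the yellow-framed grille on the dryer and let go of it, then slide the sprung air gate by its red tab to half open and keep holding it there: the program finishes while still holding the gate half open. Leave the gate shut until the block stands on the grille, never open it past three quarters, and leave the tin, the brush and the round stamp where they are.

Things in the scene. Friction and masses are not known exactly. Their poses are not given: they have to be found in the camera images.
- block: Loose two-sided wooden printing block, 0.18 to 0.35 kg: body 36 (x) x 70 (y) x 70 (z) mm, with a square pale-wood grip 24 x 24 mm in the middle of its top, 50 mm tall, so 120 mm in all. Stands upright on the table. Origin at the centre of its underside, z up; its red face looks along its +x, its blue face along its -x.
- camera: Fixed check camera on a round foot: grey box 50 x 70 x 50 mm with a black barrel 40 mm across, 145 mm tall in all. Origin on the table; it looks level along its own -x, and its box reaches 55 mm behind the origin.
- lens (a point): Centre of the front of the camera's lens, 20 mm ahead (-x of the camera) of the camera's origin and 120 mm above the table. The block's face centre (35 mm above its underside) should be level with it and about 100 mm from it.
- dryer: Fixed low grey fan box 220 (x) x 360 (y) x 80 (z) mm standing on the table. Origin at the centre of its underside; its front looks along its -x. On its flat top the yellow-framed grille lies to the +y side and the air gate to the -y side.
- grille (a point): Centre of the flat grille on the dryer's top, 80 mm above the table; the yellow frame round it is 118 mm square and flat. 90 mm to the dryer's +y side of its origin.
- gate (a joint): Sliding of the yellow air gate on the dryer's top, in m: 0 shut, 0.06 fully open, 0.03 half open. It opens along the dryer's -x. A spring pulls it shut with 3.2 N at 0, rising by 1.6 N for every 10 mm (8 N at half, 13 N fully open), and shuts it when let go. Beside it the red line marks where the tab stands at half open, white lines shut and fully open.
- tab (a point): On the gate, in the middle of its upright red tab: 12 mm thick along the dryer's x (the sliding direction), 40 mm wide along the dryer's y, 45 mm tall; it stands on the 5 mm gate plate, its foot 85 mm and its top 130 mm above the table. The point lies at 112 mm above the table and moves with the gate. The plate is 80 mm long along x; low guide rails lie 40 mm either side along y.
- tin: Loose open red and green tin, 90 mm across, 95 mm tall; origin at the centre of its underside. A bystander.
- brush: Loose flat brush with a yellow handle, about 200 mm long, lying on the table. A bystander.
- round_stamp: Loose round dark wooden stamp, 60 mm across, 68 mm tall; origin at the centre of its underside. A bystander.
There are look-alikes about, which are no part of the job. Several things look just like the block: the one meant starts nearest to the robot's base. Of the things that look like the camera, take the one that is farthest to the robot's left at the start.

How it is judged:
On the way, in this order (a step that is already met when the one before it is completed fails the run):
1. the red face is held squarely before the lens (x of lens in the frame of block between 0.05 and 0.22 m and y of lens in the frame of block between -0.045 and 0.045 m and z of lens in the frame of block between -0.005 and 0.075 m and x of block in the frame of camera below -0.05 m and y of block in the frame of camera between -0.045 and 0.045 m and angle between block's own z axis and vertical below 0.25 rad), for 0.5 s.
2. the blue face is held squarely before the lens (x of lens in the frame of block between -0.22 and -0.05 m and y of lens in the frame of block between -0.045 and 0.045 m and z of lens in the frame of block between -0.005 and 0.075 m and x of block in the frame of camera below -0.05 m and y of block in the frame of camera between -0.045 and 0.045 m and angle between block's own z axis and vertical below 0.25 rad), for 0.5 s.
3. the block stands released on the grille, the gate still shut (horizontal distance between block and grille below 0.025 m and height (world z) of block between 0.07 and 0.09 m and angle between block's own z axis and vertical below 0.1 rad and linear speed of block below 0.03 m/s and contact force between the fingers and block below 0.1 N and value of joint gate below 0.006 m), for 0.2 s.
At the end, for the whole second after the job is handed in: The block stands upright and free within 25 mm of the middle of the grille, and the fingers hold the gate still at half open (30 mm, give or take 7 mm) against its spring (horizontal distance between block and grille below 0.025 m and height (world z) of block between 0.07 and 0.09 m and angle between block's own z axis and vertical below 0.1 rad and linear speed of block below 0.03 m/s and contact force between the fingers and block below 0.1 N and value of joint gate between 0.023 and 0.037 m and velocity of joint gate between -0.01 and 0.01 m/s and contact force between the fingers and dryer above 2 N); the arm keeps its last pose, push and grip.
It fails at once if the gate is opened past three quarters (value of joint gate above 0.047 m).
It fails at once if the gate is opened while the block is not on the grille (value of joint gate above 0.012 m and (horizontal distance between block and grille above 0.035 m or height (world z) of block above 0.1 m)).
It fails at once if the tin is moved (distance of tin from where it was at the start of the episode above 0.03 m).
It fails at once if the brush is moved (distance of brush from where it was at the start of the episode above 0.03 m).
It fails at once if the round stamp is moved (distance of round_stamp from where it was at the start of the episode above 0.03 m).
It also fails if it takes over 69 s, if anything falls off the work surface, if the arm or the gripper's body presses on something with over 40 N, if the wrist force passes 120 N, or if a joint passes its speed limit or range.

## Robot

A 6-joint arm with a two-finger parallel gripper is mounted at the origin on the work surface. World frame = base frame: x ahead of the robot, y to its left, z up, the work surface at z = 0. Lengths are in m, angles in rad, forces in N, time in s.
With the tool pointing down it reaches from about 0.375 to 0.975 m from the base axis. Payload 3.8 kg.
Tool frame: the origin (TCP) lies on the centre line of the jaws, within the pads' length; the fingertips stand 22 mm ahead of it and the grasp point (between the pads) lies 3 mm ahead of it; x points along the fingers, y is the direction in which the jaws open and shut, and the axes are right-handed (so a half turn about x gives the same grasp; the last joint's range is limited). The gripper opens to 85 mm and grips with 20 to 120 N. Pads are 22 mm wide; open, the fingers measure 114 mm over their backs; the gripper's body (76 mm by 85 mm) begins 54 mm behind the grasp point. The pads swing forward as they close: fully open they stand 13 mm farther back than shut.
Start: joints at [-1.269, 0.264, 1.604, -0, 1.274, -0.037], TCP at [0.224, -0.637, 0.253] pointing down, gripper open.
Joint ranges: [-2.63, 2.63], [-0.94, 2.18], [0.31, 2.57], [-1.31, 4.45], [0, 2.66], [-2.55, 2.55]. Speed limits (rad/s): [2.57, 2.57, 3.14, 3.14, 3.14, 3.14].

## Interface

Orientations are given as a rotation vector (axis times angle).
In Python, from workcell import monitor, eyes, finish_job gives the robot as it stands. The module is installed in compiled form; this text tells all that it offers.
- The arm moves only by the tool play_rows, never from a script. Its argument "deltas" is a list of rows, each an object of numbers: "wx", "wy", "wz": the turn, a rotation vector about the world's x, y, z in degrees; "x", "y", "z": the shift along the world's x, y, z in mm; "fingers": the closure, from -1 (fully open) to 1 (shut), so that 0 is half open. A call has 1 to 20 rows; each row is the pose to reach, as a shift and turn from the pose commanded when the call began; what a row does not reach only later rows make up. A row lasts 1/8 s, in which the tool goes at most 62.5 mm and 10.7 degrees, less where a joint would pass 70% of its speed; a pose out of reach is approached as far as the arm can. A call with a gripper value outside its range is refused whole. The fingers move at their own pace and stop on an object; "grip_force" is the grip in N (left out, the last holds). Time passes only in rows, so rows that repeat a pose let the fingers close. It gives the time, the measured TCP pose, the force and the opening at its end, in the units of the state.
- monitor.read_state(): the state, without advancing time (a new reading comes with each control period).
- eyes.read_camera(name): name is "side" or "top" or "wrist"; returns a dict with "frame" (400x640x3 uint8, red, green, blue), "depth" (400x640 float32, m along the optical axis (not along the pixel's ray), 0 where there is no reading), "K" (3x3 intrinsics, pixels), "k1" (the pictures are not rectified: a ray, as slopes to the right and down, at radius r is drawn at 1 + k1 r^2 times it, then the intrinsics apply), "view" (4x4, takes a point from world to camera coordinates); the wrist camera has in their place "tool_from_camera" (4x4, takes a point from camera to tool coordinates, whose origin is the TCP and whose axes are the tool frame's). Camera axes: x right, y down, z forward; pixel columns grow to the right and rows downward; lengths in m; the calibration is good to about 2 mm. A picture is of the moment at which its call begins: read the wrist's pose just before it.
- finish_job(): hands the job in, once; it reports no verdict.
The state is a dict: "time": time; "q": joint angles; "joint_vel": joint speeds; "joint_torque": joint torques, N m; "tool_pos": TCP position; "tcp_rot": TCP orientation; "wrist_force": force on the tool from outside, world axes, zero at the start; "torque": the same for the moment, N m; "width": opening from 0.0 (shut) to 1.0 (fully open).
Only numpy, scipy, OpenCV 4.12 (cv2) and the standard library are available. Lean on these libraries where they do the work, as an engineer would, in place of code of your own. Each camera call takes 0.05 s, during which the arm holds its last target.

## Working session

There is one attempt and no reset: what is moved stays moved. The work goes in short steps, Python scripts to look and compute and a tool call to move; the robot and the scene stay as the last step left them, time stands still between calls to the robot, and variables do not carry over. Pictures are saved under pics/ and viewed, and the job is handed in when it is done.

Besides the shell and the picture viewer there is one more tool, called after ">>>" as name(argument=value, ...) on one line, values as JSON. play_rows: Moves the arm, as the interface text tells. Its arguments: {"type":"object","properties":{"deltas":{"type":"array"},"grip_force":{"type":"number"}},"required":["deltas"]}

```bash
mkdir -p pics
cat > h.py <<'E'
import numpy as np, cv2, pickle
from workcell import monitor, eyes, finish_job
from scipy.spatial.transform import Rotation as R
def snap(n,tag):
    s=monitor.read_state(); c=eyes.read_camera(n); c['s']=s
    pickle.dump(c,open(f'pics/{tag}.pkl','wb')); cv2.imwrite(f'pics/{tag}.png',c['frame'][:,:,::-1]); return c
def load(tag): return pickle.load(open(f'pics/{tag}.pkl','rb'))
def c2w(c):
    if 'view' in c: return np.linalg.inv(c['view'])
    T=np.eye(4); T[:3,:3]=R.from_rotvec(c['s']['tcp_rot']).as_matrix(); T[:3,3]=c['s']['tool_pos']
    return T@c['tool_from_camera']
def rays(c,uv):
    uv=np.atleast_2d(np.array(uv,float)); D=np.array([c['k1'],0,0,0],float)
    p=cv2.undistortPoints(uv[:,None],c['K'],D)[:,0]; M=c2w(c)
    return M[:3,3],np.c_[p,np.ones(len(p))]@M[:3,:3].T
def onz(c,uv,z):
    o,d=rays(c,uv); return o+d*((z-o[2])/d[:,2])[:,None]
def cloud(c):
    v,u=np.mgrid[:400,:640]; o,d=rays(c,np.c_[u.ravel(),v.ravel()])
    P=o+d*c['depth'].ravel()[:,None]; P[c['depth'].ravel()==0]=np.nan; return P.reshape(400,640,3)
def proj(c,P):
    M=np.linalg.inv(c2w(c)); q=np.atleast_2d(P)@M[:3,:3].T+M[:3,3]
    return cv2.projectPoints(q[:,None],np.zeros(3),np.zeros(3),c['K'],np.array([c['k1'],0,0,0],float))[0][:,0]
E
python3 - <<'E'
from h import *
for n in ['side','top','wrist']:
    c=snap(n,n+'0'); print(n,c2w(c).round(3).tolist(),c['k1'],c['K'][0,0])
print(monitor.read_state())
E
```

```text
side [[-0.935, -0.233, 0.267, 0.135], [-0.355, 0.59, -0.725, 1.069], [0.012, -0.773, -0.635, 1.019], [0.0, 0.0, 0.0, 1.0]] -0.05641383573754485 481.03986179205754
top [[0.01, -0.997, 0.073, 0.423], [-1.0, -0.01, -0.009, 0.032], [0.01, -0.073, -0.997, 1.664], [0.0, 0.0, 0.0, 1.0]] -0.11892773562680153 450.58512142378066
wrist [[0.332, -0.893, -0.304, 0.302], [-0.943, -0.315, -0.105, -0.61], [-0.001, 0.321, -0.947, 0.373], [0.0, 0.0, 0.0, 1.0]] -0.0544899249250939 300.82494521891766
{'time': 0.15, 'q': array([-1.26890936e+00,  2.64613324e-01,  1.60508751e+00, -3.20764606e-06,
        1.27369456e+00, -3.69054814e-02]), 'joint_vel': array([ 1.34948578e-03, -2.07110581e-03, -2.26859918e-03,  3.74717360e-05,
       -5.86412782e-04, -3.33997346e-04]), 'joint_torque': array([ 1.97964332e-04, -5.15906060e+01, -3.67958772e+01, -1.12452092e-04,
        8.01819144e-03,  5.82358481e-06]), 'tool_pos': array([ 0.22416873, -0.63611825,  0.25221091]), 'tcp_rot': array([ 2.03809206,  0.35047659, -2.03859082]), 'wrist_force': array([-0.5871162 , -0.95579137, -0.22492558]), 'torque': array([ 0.01635997,  0.06423472, -0.00738603]), 'width': 0.99898761716531}
```

View pics/top0.png

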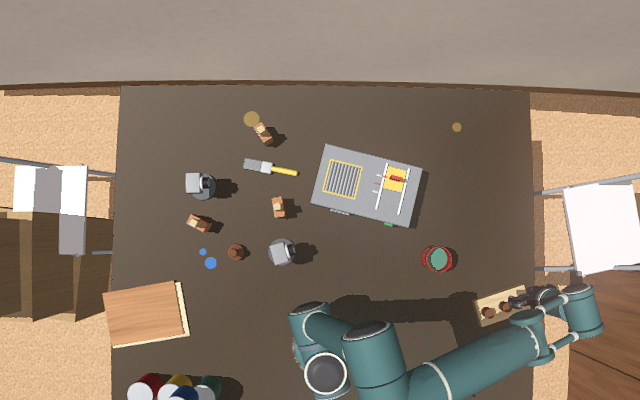

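View pics/side0.png

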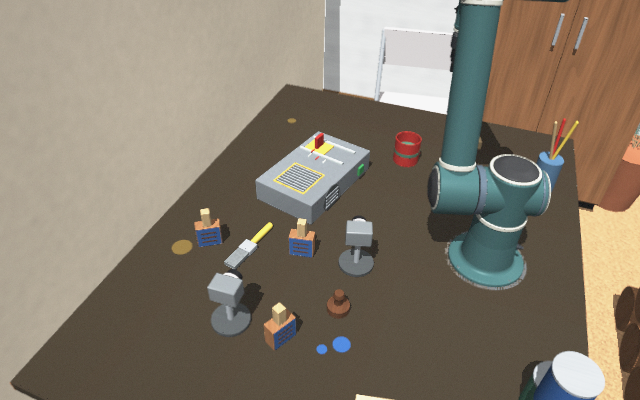

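View pics/wrist0.png

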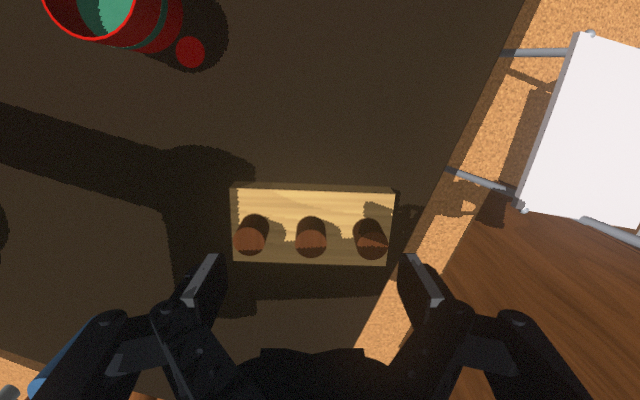

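Run:
```python
from h import *
c=load('top0'); 
print('base px',proj(c,[0,0,0]))
P=cloud(c)
for n,uv in dict(A=(264,132),B=(279,207),C=(200,223),camL=(200,185),camR=(282,252),stamp=(237,252),tin=(438,259),dry=(366,186),grille=(343,179)).items():
    print(n,onz(c,[uv],0.06).round(3)[0], P[uv[1],uv[0]].round(3))
s=load('side0')
a=cv2.resize(c['frame'][100:280,170:440],None,fx=2.9,fy=2.9,interpolation=cv2.INTER_CUBIC)
cv2.imwrite('pics/crop1.png',a[:,:,::-1])
a=cv2.resize(s['frame'][190:370,170:410],None,fx=3,fy=3,interpolation=cv2.INTER_CUBIC)
cv2.imwrite('pics/crop2.png',a[:,:,::-1])
```

```text
base px [[322.79315968 345.44787817]]
A [0.774 0.221 0.06 ] [0.769 0.218 0.083]
B [0.503 0.162 0.06 ] [0.5   0.157 0.121]
C [0.443 0.444 0.06 ] [0.443 0.442 0.068]
camL [0.579 0.448 0.06 ] [0.572 0.428 0.137]
camR [0.344 0.149 0.06 ] [0.348 0.143 0.147]
stamp [0.342 0.309 0.06 ] [0.342 0.309 0.062]
tin [ 0.323 -0.409  0.06 ] [ 0.322 -0.411  0.052]
dry [ 0.582 -0.148  0.06 ] [ 0.58  -0.146  0.084]
grille [ 0.606 -0.066  0.06 ] [ 0.605 -0.065  0.074]
```

View pics/crop1.png

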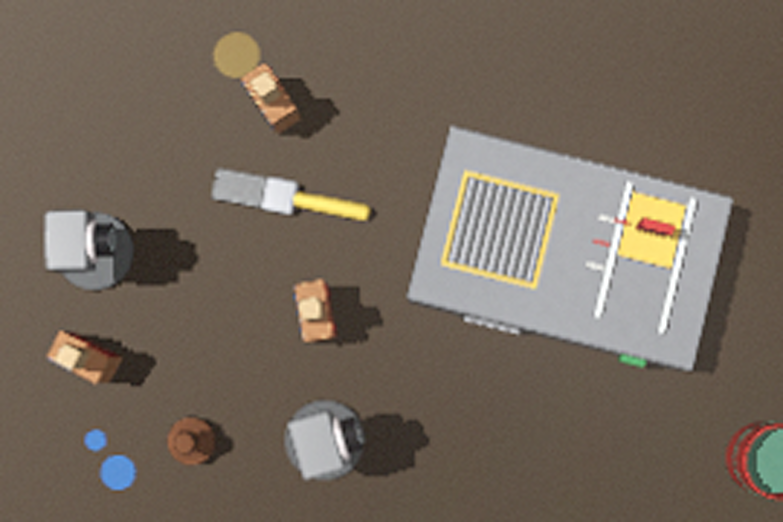

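View pics/crop2.png

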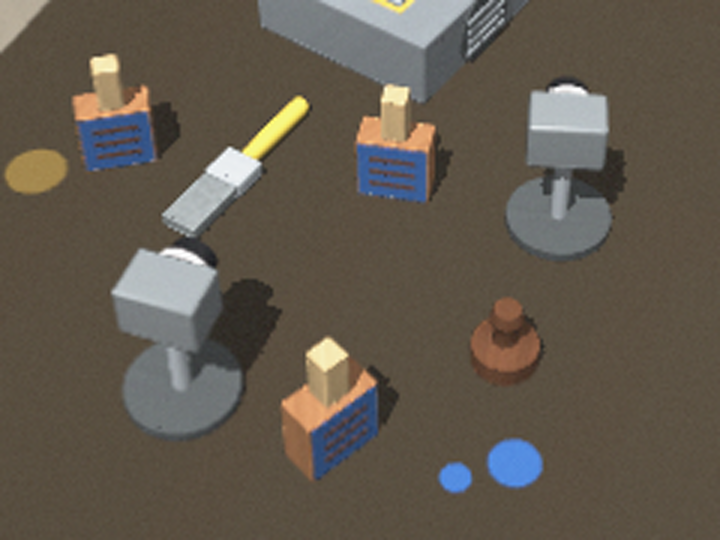

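Run:
```python
from h import *
c=load('top0'); hsv=cv2.cvtColor(c['frame'],cv2.COLOR_RGB2HSV)
def comp(mask,seed,rad=40):
    m=np.zeros_like(mask); m[seed[1]-rad:seed[1]+rad,seed[0]-rad:seed[0]+rad]=mask[seed[1]-rad:seed[1]+rad,seed[0]-rad:seed[0]+rad]
    n,l,st,ce=cv2.connectedComponentsWithStats(m.astype(np.uint8)); k=1+np.argmax(st[1:,4]); return l==k
def rect(m,z):
    v,u=np.nonzero(m); w=onz(c,np.c_[u,v],z)[:,:2]; r=cv2.minAreaRect((w*1000).astype(np.float32)); return [np.round(x,1) for x in r],w.mean(0).round(4)
H,S,V=[hsv[:,:,i].astype(int) for i in range(3)]
# yellow
y=(H>20)&(H<32)&(S>120)&(V>140)
print('frame',rect(comp(y,(343,179),24),0.08))
print('plate',rect(comp(y,(396,180),18),0.085))
r=((H<6)|(H>174))&(S>150)&(V>100)
print('tab',rect(comp(r,(398,179),10),0.13))
P=cloud(c)
for n,(u0,u1,v0,v1) in dict(B=(268,292,193,222)).items():
    for z0,z1 in [(0.055,0.085),(0.105,0.135)]:
        m=np.zeros((400,640),bool); sub=P[v0:v1,u0:u1,2]; m[v0:v1,u0:u1]=(sub>z0)&(sub<z1)
        zz=np.nanmedian(P[m][:,2]); print(n,z0,m.sum(),zz,rect(m,zz))
g=P[70:,:,2]
m=np.zeros((400,640),bool); m[165:205,180:220]=P[165:205,180:220,2]>0.1; print('camL hi',rect(m,0.145),m.sum())
d=np.zeros((400,640),bool); d[135:235,300:430]=(P[135:235,300:430,2]>0.06)&(P[135:235,300:430,2]<.1); print('dryer',rect(d,0.08),d.sum())
```

```text
frame ([array([ 591.8, -116.1]), array([  7.4, 114.1]), np.float64(77.5)], array([ 0.5943, -0.1161]))
plate ([array([ 606.7, -246.1]), array([66.5, 77.3]), np.float64(76.7)], array([ 0.6057, -0.2453]))
tab ([array([ 605. , -244.5]), array([37., 10.]), np.float64(74.7)], array([ 0.6049, -0.2446]))
B 0.055 157 0.06948201010321187 ([array([502.7, 165.8]), array([70.1, 38.5]), np.float64(10.4)], array([0.5017, 0.1648]))
B 0.105 52 0.11910384457885881 ([array([502.1, 165.7]), array([24.1, 24.1]), np.float64(1.0)], array([0.5024, 0.1663]))
camL hi ([array([578.1, 435.4]), array([68.6, 80.8]), np.float64(0.6)], array([0.578 , 0.4395])) 432
dryer ([array([ 579.6, -147.5]), array([361. , 225.9]), np.float64(76.3)], array([ 0.5808, -0.1459])) 6225
```

Run:
```python
from h import *
s=load('wrist0')['s']; M=R.from_rotvec(s['tcp_rot']).as_matrix(); print(M.round(3)); y=M[:,1]; print('yaw y',np.degrees(np.arctan2(y[1],y[0])),np.degrees(s['q']))
```

```text
[[-0.001  0.332 -0.943]
 [ 0.002 -0.943 -0.332]
 [-1.    -0.002 -0.   ]]
yaw y -70.58628732840444 [-7.27025025e+01  1.51640806e+01  9.19723358e+01 -1.48771839e-03
  7.29785898e+01 -2.11577541e+00]
```

>>> play_rows(deltas=[{"x": 10, "y": 30, "z": 15}, {"x": 28, "y": 80, "z": 30}, {"x": 48, "y": 135, "z": 30}, {"x": 67, "y": 190, "z": 30}, {"x": 86, "y": 245, "z": 30, "wz": -2}, {"x": 105, "y": 300, "z": 30, "wz": -3}, {"x": 124, "y": 355, "z": 30, "wz": -4}, {"x": 143, "y": 410, "z": 30, "wz": -5}, {"x": 162, "y": 465, "z": 30, "wz": -6}, {"x": 181, "y": 520, "z": 30, "wz": -7}, {"x": 200, "y": 575, "z": 30, "wz": -8}, {"x": 219, "y": 630, "z": 30, "wz": -9}, {"x": 238, "y": 685, "z": 30, "wz": -9}, {"x": 255, "y": 735, "z": 30, "wz": -9}, {"x": 270, "y": 780, "z": 30, "wz": -9}, {"x": 278, "y": 802, "z": 30, "wz": -9}, {"x": 278, "y": 802, "z": 30, "wz": -9}, {"x": 278, "y": 802, "z": 30, "wz": -9}, {"x": 278, "y": 802, "z": 30, "wz": -9}])

```text
schema error: expected keys wx, wy, wz, x, y, z, fingers
```

Run:
```python
from h import *
c=snap('wrist','wrist1'); print(c['s']['tool_pos'],np.degrees(c['s']['q']).round(1))
P=cloud(c); Z=P[:,:,2]
for z0,z1 in [(0.06,0.078),(0.108,0.13)]:
    m=(Z>z0)&(Z<z1)&(np.hypot(P[:,:,0]-.502,P[:,:,1]-.166)<0.06)
    zz=np.nanmedian(P[m][:,2]); v,u=np.nonzero(m); w=onz(c,np.c_[u,v],zz)[:,:2]; print(m.sum(),zz,cv2.minAreaRect((w*1000).astype(np.float32)),u.mean(),v.mean())
```

```text
[ 0.22416873 -0.63611825  0.25221091] [-72.7  15.2  92.   -0.   73.   -2.1]
  return np.nanmean(a, axis, out=out, keepdims=keepdims)
Traceback (most recent call last):
  File "h.py", line 17, in onz
    o,d=rays(c,uv); return o+d*((z-o[2])/d[:,2])[:,None]
        ~~~~^^^^^^
  File "h.py", line 14, in rays
    p=cv2.undistortPoints(uv[:,None],c['K'],D)[:,0]; M=c2w(c)
      ~~~~~~~~~~~~~~~~~~~^^^^^^^^^^^^^^^^^^^^^
cv2.error: OpenCV(4.12.0) /io/opencv/modules/calib3d/src/undistort.dispatch.cpp:347: error: (-215:Assertion failed) CV_IS_MAT(_src) && CV_IS_MAT(_dst) && (_src->rows == 1 || _src->cols == 1) && (_dst->rows == 1 || _dst->cols == 1) && _src->cols + _src->rows - 1 == _dst->rows + _dst->cols - 1 && (CV_MAT_TYPE(_src->type) == CV_32FC2 || CV_MAT_TYPE(_src->type) == CV_64FC2) && (CV_MAT_TYPE(_dst->type) == CV_32FC2 || CV_MAT_TYPE(_dst->type) == CV_64FC2) in function 'cvUndistortPointsInternal'
```

View pics/wrist1.png

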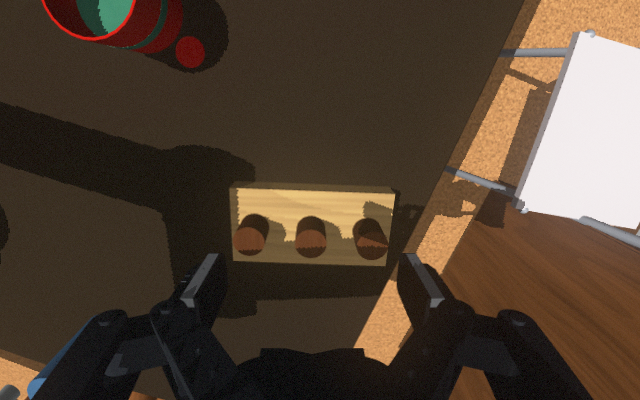

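>>> play_rows(deltas=[{"x": 10, "y": 30, "z": 15, "wx": 0, "wy": 0, "wz": 0, "fingers": -1}, {"x": 28, "y": 80, "z": 30, "wx": 0, "wy": 0, "wz": 0, "fingers": -1}, {"x": 48, "y": 135, "z": 30, "wx": 0, "wy": 0, "wz": 0, "fingers": -1}, {"x": 67, "y": 190, "z": 30, "wx": 0, "wy": 0, "wz": -1, "fingers": -1}, {"x": 86, "y": 245, "z": 30, "wx": 0, "wy": 0, "wz": -2, "fingers": -1}, {"x": 105, "y": 300, "z": 30, "wx": 0, "wy": 0, "wz": -3, "fingers": -1}, {"x": 124, "y": 355, "z": 30, "wx": 0, "wy": 0, "wz": -4, "fingers": -1}, {"x": 143, "y": 410, "z": 30, "wx": 0, "wy": 0, "wz": -5, "fingers": -1}, {"x": 162, "y": 465, "z": 30, "wx": 0, "wy": 0, "wz": -6, "fingers": -1}, {"x": 181, "y": 520, "z": 30, "wx": 0, "wy": 0, "wz": -7, "fingers": -1}, {"x": 200, "y": 575, "z": 30, "wx": 0, "wy": 0, "wz": -8, "fingers": -1}, {"x": 219, "y": 630, "z": 30, "wx": 0, "wy": 0, "wz": -9, "fingers": -1}, {"x": 238, "y": 685, "z": 30, "wx": 0, "wy": 0, "wz": -9, "fingers": -1}, {"x": 255, "y": 735, "z": 30, "wx": 0, "wy": 0, "wz": -9, "fingers": -1}, {"x": 270, "y": 780, "z": 30, "wx": 0, "wy": 0, "wz": -9, "fingers": -1}, {"x": 278, "y": 802, "z": 30, "wx": 0, "wy": 0, "wz": -9, "fingers": -1}, {"x": 278, "y": 802, "z": 30, "wx": 0, "wy": 0, "wz": -9, "fingers": -1}, {"x": 278, "y": 802, "z": 30, "wx": 0, "wy": 0, "wz": -9, "fingers": -1}, {"x": 278, "y": 802, "z": 30, "wx": 0, "wy": 0, "wz": -9, "fingers": -1}])

```text
time: 2.58
tool_pos: [0.5021, 0.1641, 0.2833]
tcp_rot: [2.127, 0.192, -2.127]
wrist_force: [-0.0, 0.7, 0.6]
width: 0.997
```

Run:
```python
from h import *
c=snap('wrist','wrist2'); print(c['s']['tool_pos'],np.degrees(c['s']['q']).round(1))
P=cloud(c); Z=P[:,:,2]
for z0,z1 in [(0.06,0.078),(0.108,0.13)]:
    m=(Z>z0)&(Z<z1)&(np.hypot(P[:,:,0]-.502,P[:,:,1]-.166)<0.06)
    if m.sum()<5: print(m.sum()); continue
    zz=np.nanmedian(P[m][:,2]); v,u=np.nonzero(m); w=onz(c,np.c_[u,v],zz)[:,:2]; print(m.sum(),zz,cv2.minAreaRect((w*1000).astype(np.float32)),u.mean(),v.mean())
```

```text
[0.50208795 0.1640546  0.28332881] [ 15.4  -1.9 107.6  -0.   74.3  95.1]
1227 0.06994410837882997 ((505.97906494140625, 167.1515655517578), (68.87154388427734, 36.985103607177734), 10.904478073120117) 309.2118989405053 158.98859005704972
604 0.11965674550561234 ((507.3200378417969, 167.29217529296875), (25.249195098876953, 22.757312774658203), 10.277753829956055) 308.5430463576159 175.70364238410596
```

View pics/wrist2.png

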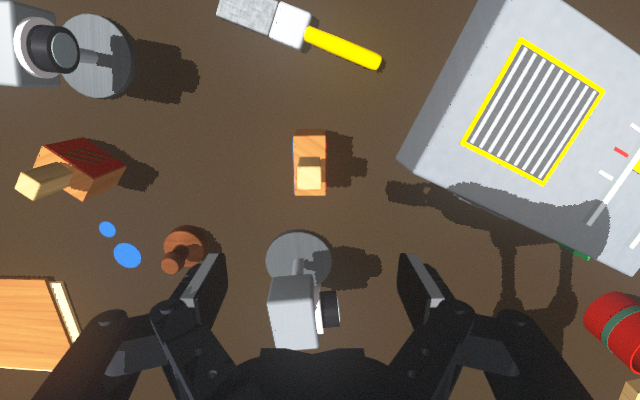

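>>> play_rows(deltas=[{"x": 3, "y": 2, "z": -25, "wx": 0, "wy": 0, "wz": 0, "fingers": -1}, {"x": 3, "y": 2, "z": -60, "wx": 0, "wy": 0, "wz": 0, "fingers": -1}, {"x": 3, "y": 2, "z": -95, "wx": 0, "wy": 0, "wz": 0, "fingers": -1}, {"x": 3, "y": 2, "z": -130, "wx": 0, "wy": 0, "wz": 0, "fingers": -0.7}, {"x": 3, "y": 2, "z": -155, "wx": 0, "wy": 0, "wz": 0, "fingers": -0.5}, {"x": 3, "y": 2, "z": -173, "wx": 0, "wy": 0, "wz": 0, "fingers": -0.3}, {"x": 3, "y": 2, "z": -183, "wx": 0, "wy": 0, "wz": 0, "fingers": -0.2}, {"x": 3, "y": 2, "z": -183, "wx": 0, "wy": 0, "wz": 0, "fingers": 0}, {"x": 3, "y": 2, "z": -183, "wx": 0, "wy": 0, "wz": 0, "fingers": 0.3}, {"x": 3, "y": 2, "z": -183, "wx": 0, "wy": 0, "wz": 0, "fingers": 0.6}, {"x": 3, "y": 2, "z": -183, "wx": 0, "wy": 0, "wz": 0, "fingers": 1}, {"x": 3, "y": 2, "z": -183, "wx": 0, "wy": 0, "wz": 0, "fingers": 1}, {"x": 3, "y": 2, "z": -183, "wx": 0, "wy": 0, "wz": 0, "fingers": 1}, {"x": 3, "y": 2, "z": -183, "wx": 0, "wy": 0, "wz": 0, "fingers": 1}], grip_force=60)

```text
time: 4.38
tool_pos: [0.5065, 0.1678, 0.1016]
tcp_rot: [2.129, 0.194, -2.124]
wrist_force: [0.3, 0.4, 5.7]
width: 0.277
```

Run:
```python
from h import *
# left camera pose from wrist2 and top0 clouds
for t in ['wrist2','top0']:
    c=load(t); P=cloud(c); Z=P[:,:,2]; X=P[:,:,0]; Y=P[:,:,1]
    m=(Z>0.137)&(Z<0.155)&(abs(X-.57)<.09)&(abs(Y-.43)<.1)
    v,u=np.nonzero(m); 
    if len(v)>5: print(t,m.sum(),np.nanmedian(Z[m]),cv2.minAreaRect((onz(c,np.c_[u,v],.145)[:,:2]*1000).astype(np.float32)))
    m=(Z>0.003)&(Z<0.03)&(abs(X-.57)<.09)&(abs(Y-.43)<.12); m&=~((abs(X-.443)<.06)&(Y>.4)); v,u=np.nonzero(m); 
    print('foot',m.sum(),np.nanmin(P[m],0).round(3),np.nanmax(P[m],0).round(3), np.nanmedian(Z[m]))
```

```text
wrist2 2728 0.14342714299808668 ((580.939697265625, 419.6868591308594), (47.580291748046875, 70.59126281738281), 85.49552917480469)
foot 4283 [0.515 0.328 0.003] [0.631 0.497 0.03 ] 0.011696137582050958
top0 331 0.14312106691957038 ((578.72412109375, 438.56036376953125), (69.0845718383789, 72.81058502197266), 1.9411323070526123)
foot 601 [0.482 0.31  0.003] [0.66  0.549 0.02 ] 0.005928694903657883
```

Run:
```python
from h import *
c=load('wrist2'); P=cloud(c)
for uv in [(65,48),(62,48),(65,35),(65,62)]: print(uv,P[uv[1],uv[0]].round(3))
print('onz .12',onz(c,[(65,48)],.12))
a=cv2.resize(c['frame'][0:110,0:160],None,fx=5,fy=5,interpolation=cv2.INTER_CUBIC)
cv2.imwrite('pics/crop3.png',a[:,:,::-1])
```

```text
(65, 48) [0.586 0.403 0.12 ]
(62, 48) [0.586 0.404 0.122]
(65, 35) [0.597 0.403 0.12 ]
(65, 62) [0.574 0.401 0.123]
onz .12 [[0.58590863 0.40327094 0.12      ]]
```

View pics/crop3.png

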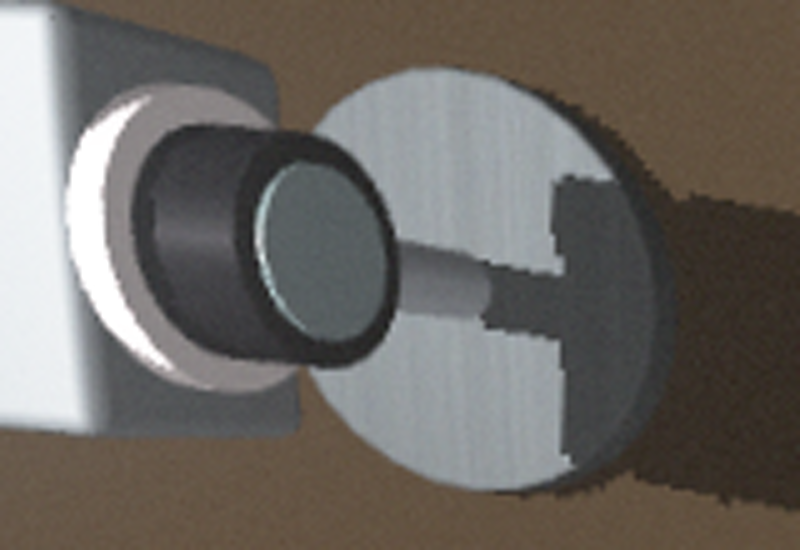

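>>> play_rows(deltas=[{"x": 0, "y": 0, "z": 20, "wx": 0, "wy": 0, "wz": 0, "fingers": 1}, {"x": 0, "y": 0, "z": 50, "wx": 0, "wy": 0, "wz": 0, "fingers": 1}, {"x": 5, "y": 5, "z": 75, "wx": 0, "wy": 0, "wz": 8, "fingers": 1}, {"x": 12, "y": 15, "z": 86, "wx": 0, "wy": 0, "wz": 18, "fingers": 1}, {"x": 20, "y": 27, "z": 86, "wx": 0, "wy": 0, "wz": 28, "fingers": 1}, {"x": 28, "y": 39, "z": 86, "wx": 0, "wy": 0, "wz": 38, "fingers": 1}, {"x": 36, "y": 51, "z": 86, "wx": 0, "wy": 0, "wz": 48, "fingers": 1}, {"x": 44, "y": 63, "z": 86, "wx": 0, "wy": 0, "wz": 58, "fingers": 1}, {"x": 52, "y": 75, "z": 86, "wx": 0, "wy": 0, "wz": 68, "fingers": 1}, {"x": 60, "y": 87, "z": 86, "wx": 0, "wy": 0, "wz": 78, "fingers": 1}, {"x": 68, "y": 99, "z": 86, "wx": 0, "wy": 0, "wz": 88, "fingers": 1}, {"x": 76, "y": 111, "z": 86, "wx": 0, "wy": 0, "wz": 98, "fingers": 1}, {"x": 83, "y": 118, "z": 86, "wx": 0, "wy": 0, "wz": 108, "fingers": 1}, {"x": 83, "y": 118, "z": 86, "wx": 0, "wy": 0, "wz": 118, "fingers": 1}, {"x": 83, "y": 118, "z": 86, "wx": 0, "wy": 0, "wz": 128, "fingers": 1}, {"x": 83, "y": 118, "z": 86, "wx": 0, "wy": 0, "wz": 138, "fingers": 1}, {"x": 83, "y": 118, "z": 86, "wx": 0, "wy": 0, "wz": 148, "fingers": 1}, {"x": 83, "y": 118, "z": 86, "wx": 0, "wy": 0, "wz": 158, "fingers": 1}, {"x": 83, "y": 118, "z": 86, "wx": 0, "wy": 0, "wz": 167, "fingers": 1}, {"x": 83, "y": 118, "z": 86, "wx": 0, "wy": 0, "wz": 173, "fingers": 1}])

```text
time: 6.88
tool_pos: [0.587, 0.2848, 0.1843]
tcp_rot: [-0.051, 1.574, 0.049]
wrist_force: [-0.0, 0.4, -2.4]
width: 0.269
```

Run:
```python
from h import *
c=snap('side','side3'); s=monitor.read_state(); print(s['tool_pos'],np.degrees(s['q']).round(1),s['width'],s['wrist_force'])
a=cv2.resize(c['frame'][130:370,130:450],None,fx=2.4,fy=2.4,interpolation=cv2.INTER_CUBIC)
cv2.imwrite('pics/crop4.png',a[:,:,::-1])
```

```text
[0.58701881 0.28478558 0.18431141] [ 23.7  15.6  98.7  -0.   65.9 -70.1] 0.2692710929883393 [-0.0514456   0.25319855 -3.80088832]
```

View pics/crop4.png

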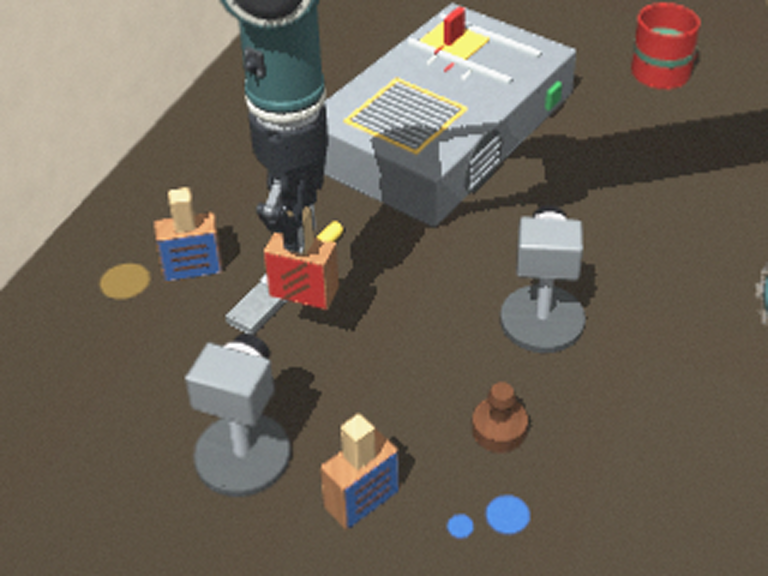

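Run:
```python
from h import *
c=load('side3')
a=cv2.resize(c['frame'][265:345,190:270],None,fx=7,fy=7,interpolation=cv2.INTER_CUBIC)
cv2.imwrite('pics/crop5.png',a[:,:,::-1])
P=cloud(c);Z=P[:,:,2]
m=(Z>0.142)&(Z<0.152)&(abs(P[:,:,0]-.57)<.09)&(abs(P[:,:,1]-.43)<.1); v,u=np.nonzero(m)
print(m.sum(),cv2.minAreaRect((onz(c,np.c_[u,v],.145)[:,:2]*1000).astype(np.float32)))
```

```text
541 ((580.8472900390625, 447.126953125), (70.40160369873047, 73.10916137695312), 2.6057863235473633)
```

View pics/crop5.png

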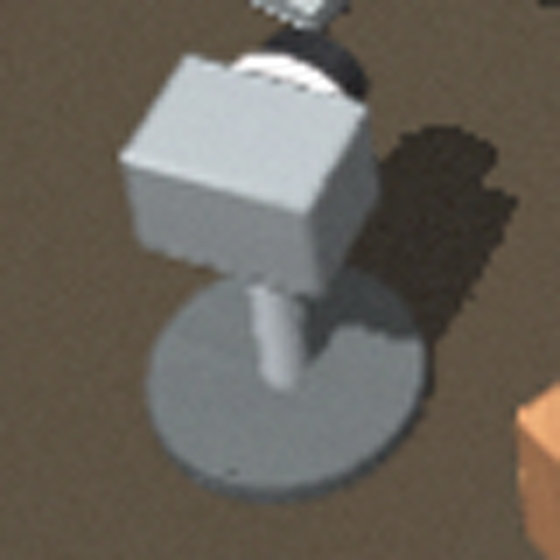

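Run:
```python
from h import *
c=load('side3')
k=np.array([(188,57),(368,107),(305,210),(122,155)])/7+[190,265]
w=onz(c,k,.145)[:,:2]; print(w.round(3)); 
x=(w[3]-w[0])+(w[2]-w[1]); x/=np.linalg.norm(x); yaw=np.degrees(np.arctan2(x[1],x[0])); o=w.mean(0)-0.03*-x*-1; print(yaw)
o=w.mean(0)-0.03*x; lens=o-0.02*x; print('origin',o,'lens',lens)
b=np.array([.587,.285]); d=b-o; print('block in cam',d@x, d@np.array([-x[1],x[0]]))
```

```text
[[0.613 0.435]
 [0.546 0.432]
 [0.545 0.479]
 [0.612 0.481]]
91.14227949516032
origin [0.57968317 0.42670059] lens [0.58008187 0.40670457]
block in cam -0.14181829493255385 -0.004490546096161222
```

>>> play_rows(deltas=[{"x": 0, "y": 0, "z": 0, "wx": 0, "wy": 0, "wz": 0, "fingers": 1}, {"x": 0, "y": 0, "z": 0, "wx": 0, "wy": 0, "wz": 0, "fingers": 1}, {"x": 0, "y": 0, "z": 0, "wx": 0, "wy": 0, "wz": 0, "fingers": 1}, {"x": 0, "y": 0, "z": 0, "wx": 0, "wy": 0, "wz": 0, "fingers": 1}, {"x": 0, "y": 0, "z": 0, "wx": 0, "wy": 0, "wz": 0, "fingers": 1}, {"x": 0, "y": 0, "z": 0, "wx": 0, "wy": 0, "wz": 0, "fingers": 1}, {"x": 0, "y": 0, "z": 0, "wx": 0, "wy": 0, "wz": 0, "fingers": 1}, {"x": 0, "y": 0, "z": 0, "wx": 0, "wy": 0, "wz": 0, "fingers": 1}, {"x": 0, "y": 0, "z": 0, "wx": 0, "wy": 0, "wz": 0, "fingers": 1}, {"x": 0, "y": 0, "z": 0, "wx": 0, "wy": 0, "wz": 0, "fingers": 1}, {"x": 0, "y": 0, "z": 0, "wx": 0, "wy": 0, "wz": -8, "fingers": 1}, {"x": 0, "y": 0, "z": 0, "wx": 0, "wy": 0, "wz": -18, "fingers": 1}, {"x": 0, "y": 0, "z": 0, "wx": 0, "wy": 0, "wz": -28, "fingers": 1}, {"x": 0, "y": 0, "z": 0, "wx": 0, "wy": 0, "wz": -38, "fingers": 1}, {"x": 0, "y": 0, "z": 0, "wx": 0, "wy": 0, "wz": -48, "fingers": 1}, {"x": 0, "y": 0, "z": 0, "wx": 0, "wy": 0, "wz": -58, "fingers": 1}, {"x": 0, "y": 0, "z": 0, "wx": 0, "wy": 0, "wz": -68, "fingers": 1}, {"x": 0, "y": 0, "z": 0, "wx": 0, "wy": 0, "wz": -78, "fingers": 1}, {"x": 0, "y": 0, "z": 0, "wx": 0, "wy": 0, "wz": -85, "fingers": 1}, {"x": 0, "y": 0, "z": 0, "wx": 0, "wy": 0, "wz": -90, "fingers": 1}])

```text
time: 9.43
tool_pos: [0.5883, 0.2854, 0.1863]
tcp_rot: [1.168, 1.235, -1.168]
wrist_force: [-0.1, 0.0, -3.4]
width: 0.278
```

>>> play_rows(deltas=[{"x": 0, "y": 0, "z": 0, "wx": 0, "wy": 0, "wz": -8, "fingers": 1}, {"x": 0, "y": 0, "z": 0, "wx": 0, "wy": 0, "wz": -18, "fingers": 1}, {"x": 0, "y": 0, "z": 0, "wx": 0, "wy": 0, "wz": -28, "fingers": 1}, {"x": 0, "y": 0, "z": 0, "wx": 0, "wy": 0, "wz": -38, "fingers": 1}, {"x": 0, "y": 0, "z": 0, "wx": 0, "wy": 0, "wz": -48, "fingers": 1}, {"x": 0, "y": 0, "z": 0, "wx": 0, "wy": 0, "wz": -58, "fingers": 1}, {"x": 0, "y": 0, "z": 0, "wx": 0, "wy": 0, "wz": -68, "fingers": 1}, {"x": 0, "y": 0, "z": 0, "wx": 0, "wy": 0, "wz": -78, "fingers": 1}, {"x": 0, "y": 0, "z": 0, "wx": 0, "wy": 0, "wz": -86, "fingers": 1}, {"x": 0, "y": 0, "z": 0, "wx": 0, "wy": 0, "wz": -90, "fingers": 1}, {"x": 0, "y": 0, "z": 0, "wx": 0, "wy": 0, "wz": -90, "fingers": 1}, {"x": 0, "y": 0, "z": 0, "wx": 0, "wy": 0, "wz": -90, "fingers": 1}, {"x": 0, "y": 0, "z": 0, "wx": 0, "wy": 0, "wz": -90, "fingers": 1}, {"x": 0, "y": 0, "z": 0, "wx": 0, "wy": 0, "wz": -90, "fingers": 1}, {"x": 0, "y": 0, "z": 0, "wx": 0, "wy": 0, "wz": -90, "fingers": 1}, {"x": 0, "y": 0, "z": 0, "wx": 0, "wy": 0, "wz": -90, "fingers": 1}, {"x": 0, "y": 0, "z": 0, "wx": 0, "wy": 0, "wz": -90, "fingers": 1}, {"x": 0, "y": 0, "z": 0, "wx": 0, "wy": 0, "wz": -90, "fingers": 1}, {"x": 0, "y": 0, "z": 0, "wx": 0, "wy": 0, "wz": -90, "fingers": 1}, {"x": 0, "y": 0, "z": 0, "wx": 0, "wy": 0, "wz": -90, "fingers": 1}])

```text
time: 11.92
tool_pos: [0.5883, 0.2854, 0.1863]
tcp_rot: [2.191, 0.065, -2.191]
wrist_force: [0.0, -0.1, -4.0]
width: 0.271
```

Run:
```python
from h import *
c=snap('side','side4'); s=monitor.read_state(); print(s['time'],s['tool_pos'],np.degrees(s['q']).round(1),s['width'],s['wrist_force'])
a=cv2.resize(c['frame'][70:370,130:450],None,fx=2,fy=2,interpolation=cv2.INTER_CUBIC)
cv2.imwrite('pics/crop6.png',a[:,:,::-1])
# grille/ dryer from initial wrist2 & side0 & top0: frame corners via yellow mask
for t,z in [('top0',.08),('wrist2',.08),('side0',.08)]:
    c=load(t); hsv=cv2.cvtColor(c['frame'],cv2.COLOR_RGB2HSV); P=cloud(c)
    y=(hsv[:,:,0]>18)&(hsv[:,:,0]<34)&(hsv[:,:,1]>110)&(hsv[:,:,2]>110)&(np.hypot(P[:,:,0]-.601,P[:,:,1]+.06)<.11)
    v,u=np.nonzero(y); w=onz(c,np.c_[u,v],z)[:,:2]; k=np.hypot(w[:,0]-.601,w[:,1]+.06)<.105
    print(t,k.sum(),cv2.minAreaRect((w[k]*1000).astype(np.float32)))
```

```text
11.975 [0.58834058 0.28537762 0.18627482] [ 23.7  15.6  98.6   0.   65.8 110.3] 0.27135406642383497 [-0.32449139  0.06308935 -3.54213951]
top0 141 ((605.1133422851562, -61.270660400390625), (118.04735565185547, 116.37493896484375), 75.93973541259766)
wrist2 2090 ((605.9216918945312, -61.098846435546875), (120.29419708251953, 119.88848114013672), 76.46533966064453)
side0 151 ((605.3888549804688, -62.900054931640625), (120.31155395507812, 119.20133209228516), 76.14096069335938)
```

View pics/crop6.png

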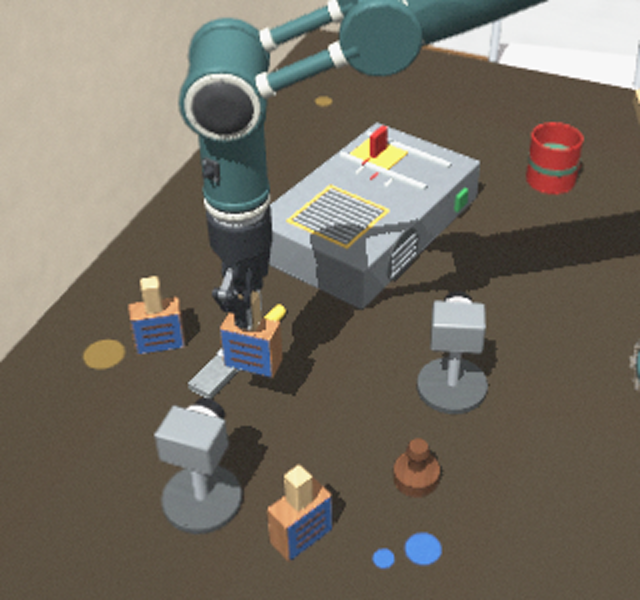

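>>> play_rows(deltas=[{"x": 0, "y": -10, "z": 15, "wx": 0, "wy": 0, "wz": 0, "fingers": 1}, {"x": 2, "y": -35, "z": 32, "wx": 0, "wy": 0, "wz": -1, "fingers": 1}, {"x": 4, "y": -70, "z": 40, "wx": 0, "wy": 0, "wz": -3, "fingers": 1}, {"x": 6, "y": -110, "z": 40, "wx": 0, "wy": 0, "wz": -5, "fingers": 1}, {"x": 8, "y": -150, "z": 40, "wx": 0, "wy": 0, "wz": -7, "fingers": 1}, {"x": 10, "y": -190, "z": 40, "wx": 0, "wy": 0, "wz": -9, "fingers": 1}, {"x": 12, "y": -230, "z": 40, "wx": 0, "wy": 0, "wz": -11, "fingers": 1}, {"x": 14, "y": -270, "z": 40, "wx": 0, "wy": 0, "wz": -13, "fingers": 1}, {"x": 16, "y": -305, "z": 40, "wx": 0, "wy": 0, "wz": -15, "fingers": 1}, {"x": 17, "y": -332, "z": 40, "wx": 0, "wy": 0, "wz": -16, "fingers": 1}, {"x": 17, "y": -345, "z": 40, "wx": 0, "wy": 0, "wz": -17, "fingers": 1}, {"x": 17, "y": -347, "z": 35, "wx": 0, "wy": 0, "wz": -17, "fingers": 1}, {"x": 17, "y": -347, "z": 25, "wx": 0, "wy": 0, "wz": -17, "fingers": 1}, {"x": 17, "y": -347, "z": 15, "wx": 0, "wy": 0, "wz": -17, "fingers": 1}, {"x": 17, "y": -347, "z": 8, "wx": 0, "wy": 0, "wz": -17, "fingers": 1}, {"x": 17, "y": -347, "z": 3, "wx": 0, "wy": 0, "wz": -17, "fingers": 1}, {"x": 17, "y": -347, "z": -1, "wx": 0, "wy": 0, "wz": -17, "fingers": 1}, {"x": 17, "y": -347, "z": -3, "wx": 0, "wy": 0, "wz": -17, "fingers": 1}, {"x": 17, "y": -347, "z": -3, "wx": 0, "wy": 0, "wz": -17, "fingers": 1}])

```text
time: 14.35
tool_pos: [0.6054, -0.0616, 0.1833]
tcp_rot: [-2.096, 0.25, 2.095]
wrist_force: [-0.2, 0.1, -2.9]
width: 0.272
```

Run:
```python
from h import *
c=snap('side','side5'); s=monitor.read_state(); print(s['time'],s['tool_pos'],s['width'],s['wrist_force'],s['torque'])
a=cv2.resize(c['frame'][120:230,230:390],None,fx=5,fy=5,interpolation=cv2.INTER_CUBIC)
cv2.imwrite('pics/crop7.png',a[:,:,::-1])
```

```text
14.4 [ 0.60546109 -0.06167966  0.18346284] 0.2718765313543765 [ 0.2523101  -0.00816383 -3.69382322] [ 0.02448564 -0.00813786 -0.0079735 ]
```

View pics/crop7.png

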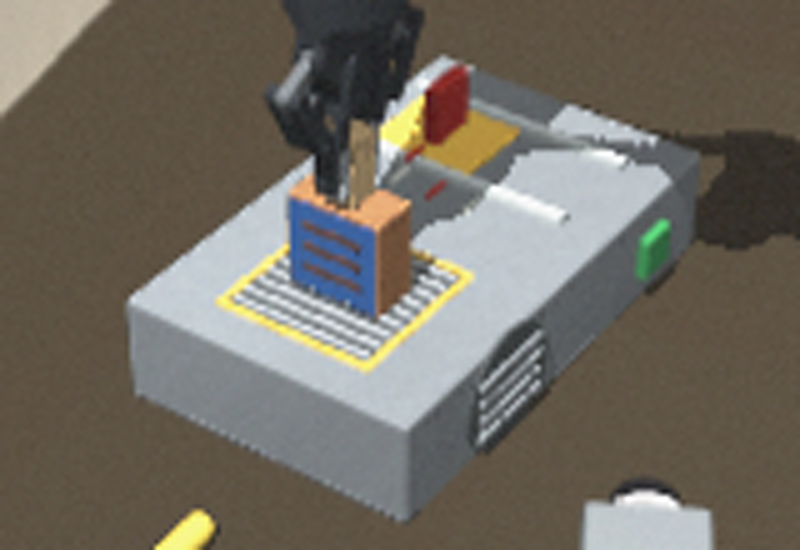

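>>> play_rows(deltas=[{"x": 0, "y": 0, "z": -1, "wx": 0, "wy": 0, "wz": 0, "fingers": 1}, {"x": 0, "y": 0, "z": -1.5, "wx": 0, "wy": 0, "wz": 0, "fingers": 1}, {"x": 0, "y": 0, "z": -2, "wx": 0, "wy": 0, "wz": 0, "fingers": 1}, {"x": 0, "y": 0, "z": -2, "wx": 0, "wy": 0, "wz": 0, "fingers": 1}])

```text
time: 14.9
tool_pos: [0.6054, -0.0617, 0.1817]
tcp_rot: [-2.096, 0.25, 2.095]
wrist_force: [-0.4, -0.1, -1.2]
width: 0.272
```

>>> play_rows(deltas=[{"x": 0, "y": 0, "z": -0.5, "wx": 0, "wy": 0, "wz": 0, "fingers": 1}, {"x": 0, "y": 0, "z": -0.5, "wx": 0, "wy": 0, "wz": 0, "fingers": 0.2}, {"x": 0, "y": 0, "z": -0.5, "wx": 0, "wy": 0, "wz": 0, "fingers": 0}, {"x": 0, "y": 0, "z": -0.5, "wx": 0, "wy": 0, "wz": 0, "fingers": -0.2}, {"x": 0, "y": 0, "z": -0.5, "wx": 0, "wy": 0, "wz": 0, "fingers": -0.2}, {"x": 0, "y": 0, "z": -0.5, "wx": 0, "wy": 0, "wz": 0, "fingers": -0.2}, {"x": 0, "y": 0, "z": 5, "wx": 0, "wy": 0, "wz": 0, "fingers": -0.2}, {"x": 0, "y": 0, "z": 15, "wx": 0, "wy": 0, "wz": 0, "fingers": -0.2}, {"x": 0, "y": 0, "z": 35, "wx": 0, "wy": 0, "wz": 0, "fingers": -0.2}, {"x": 0, "y": 0, "z": 60, "wx": 0, "wy": 0, "wz": 0, "fingers": -0.2}, {"x": 0, "y": 0, "z": 85, "wx": 0, "wy": 0, "wz": 0, "fingers": -0.2}, {"x": 0, "y": 0, "z": 100, "wx": 0, "wy": 0, "wz": 0, "fingers": -0.2}, {"x": 0, "y": 0, "z": 100, "wx": 0, "wy": 0, "wz": 0, "fingers": -0.2}])

```text
time: 16.52
tool_pos: [0.6064, -0.0618, 0.2838]
tcp_rot: [-2.1, 0.25, 2.091]
wrist_force: [-0.8, 1.0, 0.3]
width: 0.597
```

Run:
```python
from h import *
s=monitor.read_state(); print(s['time'],s['tool_pos'],s['width'],s['wrist_force'],np.degrees(s['q']).round(1))
d=np.array([np.cos(np.radians(-13.8)),np.sin(np.radians(-13.8))]); print('xd',d)
for t in ['wrist','top','side']:
    c=snap(t,t+'6'); P=cloud(c); Z=P[:,:,2]
    for z0,z1,nm,cx,cy,r in [(0.14,0.158,'body',.6055,-.0615,.06),(0.19,0.21,'grip',.6055,-.0615,.04),(0.115,0.135,'tab',.605,-.2445,.05)]:
        m=(Z>z0)&(Z<z1)&(np.hypot(P[:,:,0]-cx,P[:,:,1]-cy)<r)
        if nm=='tab':
            f=c['frame'].astype(int); m=(f[:,:,0]>90)&(f[:,:,1]<60)&(Z>.12)&(np.hypot(P[:,:,0]-cx,P[:,:,1]-cy)<.06)
        if m.sum()<8: print(t,nm,m.sum()); continue
        zz={'body':.15,'grip':.2,'tab':.13}[nm]; v,u=np.nonzero(m); print(t,nm,m.sum(),np.nanmedian(Z[m]),cv2.minAreaRect((onz(c,np.c_[u,v],zz)[:,:2]*1000).astype(np.float32)),u.mean(),v.mean())
```

```text
16.525 [ 0.60639824 -0.0617688   0.28379438] 0.5973696344336269 [-0.76760022  1.02296166  0.31410048] [-8.2  6.9 98.3  0.  74.5 95.4]
xd [ 0.97113428 -0.23853346]
wrist body 1747 0.1497948583134046 ((606.236083984375, -62.727603912353516), (37.407894134521484, 70.9691390991211), 76.69727325439453) 311.7830566685747 176.91242129364625
wrist grip 1067 0.1997226013991198 ((606.8472900390625, -62.855350494384766), (23.143308639526367, 26.27875518798828), 75.41744232177734) 311.5923149015932 211.6663542642924
wrist tab 488 0.1300296276917605 ((608.1799926757812, -243.3032989501953), (43.17186737060547, 11.47059440612793), 75.6225814819336) 502.125 139.5922131147541
top body 92 0.14869195279130176 ((585.0188598632812, -57.983985900878906), (36.904022216796875, 35.47871398925781), 76.41941833496094) 341.8695652173913 183.2391304347826
top grip 4
top tab 19 0.1280306731323424 ((604.7926025390625, -244.00848388671875), (34.46946334838867, 10.124905586242676), 76.660888671875) 396.4736842105263 177.94736842105263
side body 185 0.15070082137463325 ((601.2909545898438, -53.13850784301758), (53.57033920288086, 78.0973892211914), 81.64298248291016) 299.4432432432432 161.64864864864865
side grip 65 0.1999336954977846 ((601.6734619140625, -55.052188873291016), (37.58162307739258, 29.422399520874023), 82.4568099975586) 299.10769230769233 147.4923076923077
side tab 34 0.12764809930976095 ((602.4774169921875, -233.71728515625), (52.0577392578125, 16.030412673950195), 76.8266372680664) 318.8235294117647 137.11764705882354
```

View pics/wrist6.png

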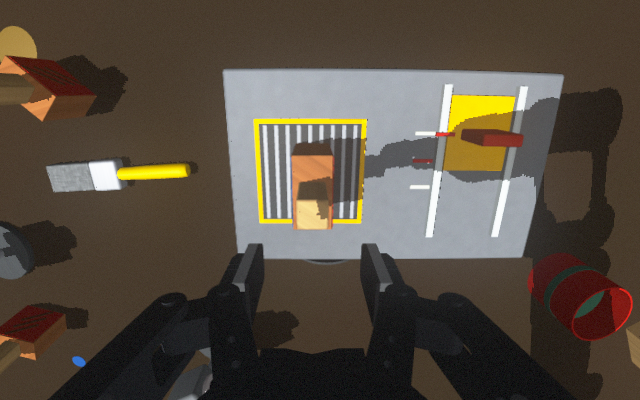

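View pics/side6.png

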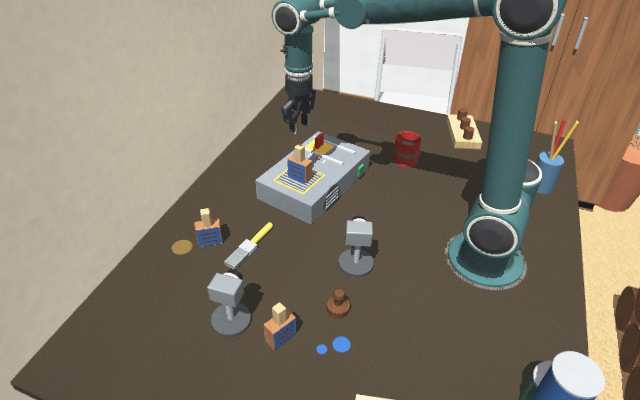

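>>> play_rows(deltas=[{"x": 0, "y": -20, "z": 0, "wx": 0, "wy": 0, "wz": 8, "fingers": -0.3}, {"x": 0, "y": -50, "z": 0, "wx": 0, "wy": 0, "wz": 18, "fingers": -0.3}, {"x": 0, "y": -85, "z": 0, "wx": 0, "wy": 0, "wz": 28, "fingers": -0.3}, {"x": 0, "y": -120, "z": 0, "wx": 0, "wy": 0, "wz": 38, "fingers": -0.3}, {"x": 0, "y": -150, "z": 0, "wx": 0, "wy": 0, "wz": 48, "fingers": -0.3}, {"x": 1, "y": -172, "z": 0, "wx": 0, "wy": 0, "wz": 58, "fingers": -0.3}, {"x": 1, "y": -182, "z": 0, "wx": 0, "wy": 0, "wz": 68, "fingers": -0.3}, {"x": 1, "y": -182, "z": 0, "wx": 0, "wy": 0, "wz": 78, "fingers": -0.3}, {"x": 1, "y": -182, "z": 0, "wx": 0, "wy": 0, "wz": 86, "fingers": -0.3}, {"x": 1, "y": -182, "z": -10, "wx": 0, "wy": 0, "wz": 90, "fingers": -0.3}, {"x": 1, "y": -182, "z": -30, "wx": 0, "wy": 0, "wz": 90, "fingers": -0.3}, {"x": 1, "y": -182, "z": -50, "wx": 0, "wy": 0, "wz": 90, "fingers": -0.3}, {"x": 1, "y": -182, "z": -70, "wx": 0, "wy": 0, "wz": 90, "fingers": -0.3}, {"x": 1, "y": -182, "z": -80, "wx": 0, "wy": 0, "wz": 90, "fingers": -0.3}, {"x": 1, "y": -182, "z": -80, "wx": 0, "wy": 0, "wz": 90, "fingers": -0.3}, {"x": 1, "y": -182, "z": -80, "wx": 0, "wy": 0, "wz": 90, "fingers": -0.3}])

```text
time: 18.68
tool_pos: [0.6069, -0.2439, 0.2022]
tcp_rot: [1.382, 1.086, -1.381]
wrist_force: [-0.5, 0.7, 0.8]
width: 0.651
```

Run:
```python
from h import *
c=snap('wrist','wrist7'); s=c['s']; print(s['time'],s['tool_pos'],s['width'],s['wrist_force'],np.degrees(s['q']).round(1))
P=cloud(c); Z=P[:,:,2]
f=c['frame'].astype(int); m=(f[:,:,0]>90)&(f[:,:,1]<60)&(abs(Z-.13)<.006)&(np.hypot(P[:,:,0]-.606,P[:,:,1]+.244)<.06)
v,u=np.nonzero(m); print(m.sum(),cv2.minAreaRect((onz(c,np.c_[u,v],.13)[:,:2]*1000).astype(np.float32)))
```

```text
18.675 [ 0.60690524 -0.24386341  0.20215054] 0.6506648891383635 [-0.49898432  0.65106751  0.82117238] [-24.1  14.8  97.8  -0.   67.3 -10.5]
8 ((607.5560302734375, -258.59075927734375), (13.838946342468262, 6.286421775817871), 38.67359161376953)
```

View pics/wrist7.png

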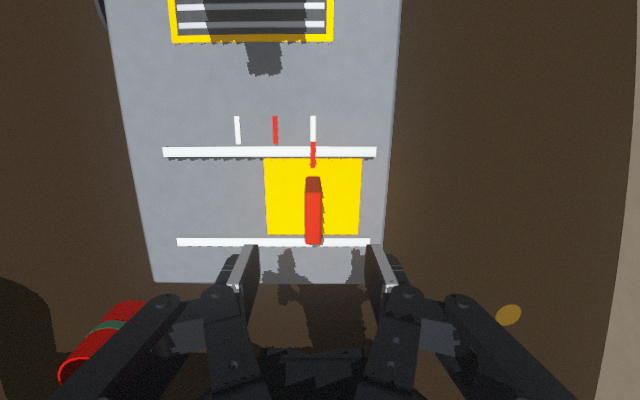

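>>> play_rows(deltas=[{"x": 0, "y": 0, "z": -20, "wx": 0, "wy": 0, "wz": 0, "fingers": -0.3}, {"x": 0, "y": 0, "z": -45, "wx": 0, "wy": 0, "wz": 0, "fingers": -0.3}, {"x": 0, "y": 0, "z": -65, "wx": 0, "wy": 0, "wz": 0, "fingers": -0.2}, {"x": 0, "y": 0, "z": -78, "wx": 0, "wy": 0, "wz": 0, "fingers": 0}, {"x": 0, "y": 0, "z": -85, "wx": 0, "wy": 0, "wz": 0, "fingers": 0.2}, {"x": 0, "y": 0, "z": -85, "wx": 0, "wy": 0, "wz": 0, "fingers": 0.4}, {"x": 0, "y": 0, "z": -85, "wx": 0, "wy": 0, "wz": 0, "fingers": 0.6}, {"x": 0, "y": 0, "z": -85, "wx": 0, "wy": 0, "wz": 0, "fingers": 0.8}, {"x": 0, "y": 0, "z": -85, "wx": 0, "wy": 0, "wz": 0, "fingers": 1}, {"x": 0, "y": 0, "z": -85, "wx": 0, "wy": 0, "wz": 0, "fingers": 1}, {"x": 0, "y": 0, "z": -85, "wx": 0, "wy": 0, "wz": 0, "fingers": 1}, {"x": 0, "y": 0, "z": -85, "wx": 0, "wy": 0, "wz": 0, "fingers": 1}], grip_force=60)

```text
time: 20.23
tool_pos: [0.6074, -0.244, 0.1175]
tcp_rot: [1.382, 1.085, -1.38]
wrist_force: [3.8, -0.8, 5.6]
width: 0.134
```

Run:
```python
from h import *
c=snap('wrist','wrist8'); s=c['s']; print(s['time'],s['tool_pos'],s['width']*85,s['wrist_force'])
```

```text
20.225 [ 0.60736303 -0.24401738  0.11747617] 11.366606964175736 [ 3.75487751 -0.84428974  5.56856472]
```

View pics/wrist8.png

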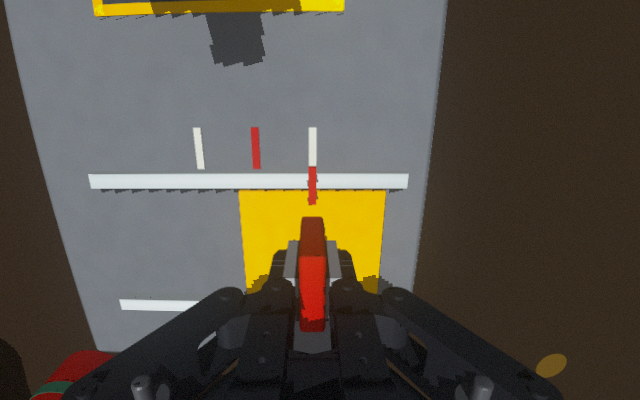

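>>> play_rows(deltas=[{"x": -3, "y": 0.7, "z": 0, "wx": 0, "wy": 0, "wz": 0, "fingers": 1}, {"x": -6, "y": 1.5, "z": 0, "wx": 0, "wy": 0, "wz": 0, "fingers": 1}, {"x": -9, "y": 2.2, "z": 0, "wx": 0, "wy": 0, "wz": 0, "fingers": 1}, {"x": -12, "y": 2.9, "z": 0, "wx": 0, "wy": 0, "wz": 0, "fingers": 1}, {"x": -15, "y": 3.7, "z": 0, "wx": 0, "wy": 0, "wz": 0, "fingers": 1}, {"x": -18, "y": 4.4, "z": 0, "wx": 0, "wy": 0, "wz": 0, "fingers": 1}, {"x": -21, "y": 5.2, "z": 0, "wx": 0, "wy": 0, "wz": 0, "fingers": 1}, {"x": -24, "y": 5.9, "z": 0, "wx": 0, "wy": 0, "wz": 0, "fingers": 1}, {"x": -27, "y": 6.6, "z": 0, "wx": 0, "wy": 0, "wz": 0, "fingers": 1}, {"x": -29, "y": 7.1, "z": 0, "wx": 0, "wy": 0, "wz": 0, "fingers": 1}, {"x": -29, "y": 7.1, "z": 0, "wx": 0, "wy": 0, "wz": 0, "fingers": 1}, {"x": -29, "y": 7.1, "z": 0, "wx": 0, "wy": 0, "wz": 0, "fingers": 1}])

```text
time: 21.78
tool_pos: [0.5793, -0.2372, 0.1174]
tcp_rot: [1.383, 1.083, -1.379]
wrist_force: [7.8, -2.1, 3.9]
width: 0.132
```

Run:
```python
from h import *
c=snap('wrist','wrist9'); s=c['s']; print(s['time'],s['tool_pos'],s['width']*85,s['wrist_force'])
print('gate by tcp',(np.array([.60736,-.24402])-s['tool_pos'][:2])@[.971,-.2385]*1000)
snap('side','side9')
t=snap('top','top9')
for q in [(313,190),(313,135),(255,150)]: pass
```

```text
21.775 [ 0.57929069 -0.23720052  0.11744373] 11.209358163614025 [ 7.80835337 -2.05466712  3.8981957 ]
gate by tcp 28.881748271869018
```

View pics/wrist9.png

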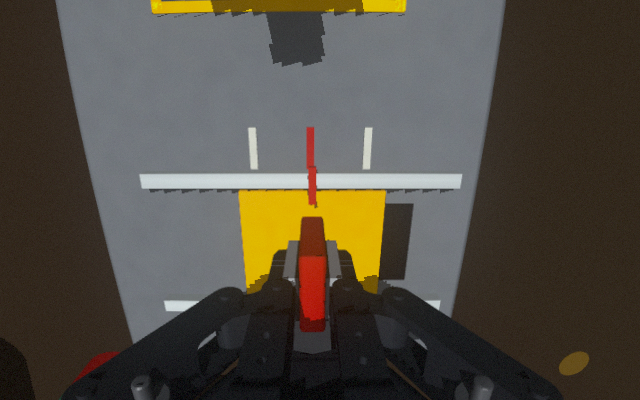

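View pics/side9.png

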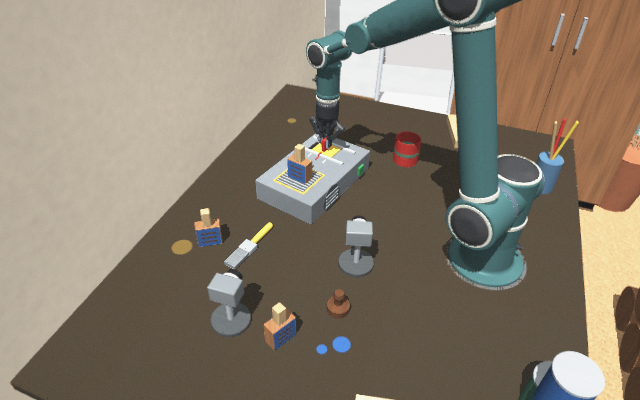

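Run:
```python
from h import *
s=monitor.read_state(); print(s['time'],s['tool_pos'],s['joint_vel'].round(4),s['wrist_force'].round(2))
print(finish_job())
```

```text
21.925 [ 0.57931664 -0.23718281  0.11743747] [-0.0004  0.0019  0.0001  0.0003  0.0003  0.0011] [ 7.15 -2.06  3.58]
the job is handed in; nothing more can be done
None
```

I carried out the whole job and handed it in at about 21.9 s; `finish_job` gives no verdict, so the results below come from my own checks.

- **Block and camera used:** I took the block nearest the base, at about (0.505, 0.166), and the camera farthest to the robot's left.
- **Camera check:** I held the red face about 10 cm in front of the lens for just over 1 s, then turned the block and held the blue face there for about the same time. My measurements put the block about 5 mm off the lens axis, and side-view pictures showed each face toward the camera.
- **Placing:** I stood the block on the grille and let go with the gate still shut. The wrist camera then put it within about 2 mm of the middle.
- **Gate:** I pulled it by the red tab to about 29 mm, measured from how far the tool moved. The pointer on the gate lined up with the red half-open line. The force along the gate was about 8 N just after the pull, which is what the spring should give at half open. The arm was at rest with the fingers gripping the tab when I handed in.
- **Bystanders:** In the last side picture the tin, brush and round stamp looked undisturbed and the block still stood upright; I did not measure their positions again.

**Disagreements:** The first move call was refused because each row needs all seven keys; nothing moved. The block's starting position differed by about 5 mm between the top and wrist cameras, so I aimed between the two readings. After the placing, the top and side views were partly hidden and gave rough positions for the block; I relied on the wrist view instead.

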